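Open the bottle carrier's self-closing gate and hold it wide

ROBOT

A 7-joint arm with a two-finger parallel gripper is mounted at the origin on the work surface. World frame = base frame: x ahead of the robot, y to its left, z up, the work surface at z = 0. Lengths are in m, angles in rad, forces in N, time in s.
With the tool pointing down it reaches from about 0.4 to 0.85 m from the base axis. Payload 4.5 kg.
Tool frame: the origin (TCP) lies midway between the tips of the shut fingers; the grasp point (between the pads) lies 19 mm behind it (r.grip_point_offset is the distance from the TCP to the grasp point, in m); z points along the fingers, y is the line along which they close (so a half turn about z gives the same grasp; the last joint's range is limited). The gripper opens to 88 mm and grips with 3 to 60 N. Pads are 18 mm wide; open, the fingers measure 123 mm over their backs; the gripper's body (75 mm by 187 mm) begins 45 mm behind the grasp point.
Start: joints at [-1.114, 0.689, -0.195, 1.565, 0.157, 0.902, -0.215], TCP at [0.256, 0.57, 0.239] pointing down, gripper open.
Joint ranges: [-3.01, 3.01], [-0.46, 2.08], [-1.47, 1.51], [0.13, 2.56], [-1, 4.14], [0.04, 2.09], [-2.66, 2.66]. Speed limits (rad/s): [2.57, 2.57, 3.14, 3.14, 3.14, 3.14, 3.14].

INTERFACE

Orientations are given as a unit quaternion [x, y, z, w].
In Python, from plant import r, optics gives the robot as it stands.
- The arm moves only by the shell command python3 -m pendant 'ROWS' [OPENING] [FORCE]. ROWS is JSON, a list of rows, each a list of 6 numbers: the shift along the tool's x, y, z as a fraction of full scale, then the turn, a rotation vector about the tool's x, y, z as a fraction of full scale. A call has 1 to 5 rows; each row shifts and turns the commanded pose from where the row before left it, along the tool's axes as they then stand; what a row does not reach is not made up. Full scale, the value 1, is 0.025 m for a shift and pi rad for a turn. A row lasts 1/12 s, in which the tool goes at most 41.7 mm and 7.16 degrees, less where a joint would pass 70% of its speed; a pose out of reach is approached as far as the arm can. A call with a number of a shift or a turn outside -1 to 1 is refused whole. A call with a gripper value outside its range is refused whole. OPENING is the opening, from -1 (shut) to 1 (fully open), set as the call begins (- or left out, the last holds). The fingers move at their own pace and stop on an object; FORCE is the grip in N (left out, the last holds). Time passes only in rows, so rows that do not move let the fingers close. It gives the time, the measured TCP pose, the force, the opening and the grip force at its end, in the units of the state.
- r.get_state(): the state, without advancing time (a new reading comes with each control period).
- optics.snapshot(name): name is "scene" or "top" or "wrist"; returns (picture, depth): 480x640x3 uint8, blue, green, red; 480x640 float32, m along the optical axis (not along the pixel's ray), 0 where there is no reading.
- optics.calibration(name): a dict with "vfov" (degrees; the focal length in pixels is half the picture's height over the tangent of half this angle, whatever the lens; pixels are square), "cx", "cy" (the principal point, pixels), "k1" (the pictures are not rectified: a ray, as slopes to the right and down, at radius r is drawn at 1 + k1 r^2 times it, then the intrinsics apply), "cam_to_world" (4x4, takes a point from camera to world coordinates); the wrist camera has in their place "tool_from_camera" (4x4, takes a point from camera to tool coordinates, whose origin is the TCP and whose axes are the flange's). Camera axes: x right, y up, looking along -z (the intrinsics and any distortion apply to the point x, -y, -z); pixel columns grow to the right and rows downward; lengths in m; the calibration is good to about 2 mm. A picture is of the moment at which its call begins: read the wrist's pose just before it. calibration takes no time and is no camera call.
- r.finish_job(): hands the job in; it is judged then, once.
The state is a dict: "clock": time; "q": joint angles; "qd": joint speeds; "joint_torque": joint torques, N m; "tool_pos": TCP position; "eef_rot": TCP orientation; "contact_force": force on the tool from outside, world axes, zero at the start; "moment": the same for the moment, N m; "opening": opening from 0.0 (shut) to 1.0 (fully open); "finger_force": force on a finger pad.
Only numpy, scipy, OpenCV 4.12 (cv2) and the standard library are available. Lean on these libraries where they do the work, as an engineer would, in place of code of your own. Each camera call takes 0.05 s, during which the arm holds its last target. There are 200 camera calls.

TASK

A colleague needs both hands to lift the bottles out of the blue bottle carrier, so open its front gate for them. First pinch the yellow safety catch on the corner post fully in (it stays in by itself), then pinch the red grip catch on the gate, swing the gate out towards you past the click of its hold-open roller, and hold it wide open, at least 70 degrees. Finish while still holding the gate there, because it swings back when let go, and do not upset or shift any of the bottles.

Things in the scene. Friction and masses are not known exactly. Their poses are not given: they have to be found in the camera images.
- tote: Bottle carrier, blue plastic, 240 (x) by 300 (y) by 148 mm high, open top, walls 5 mm, floor 5 mm; heavy, does not move. Origin: centre of its underside, z up; its front with the gate looks along its own -x: sill 48 mm high, hinge post at the left end (+y), latch post at the right end (-y). Offsets below are in this frame, gate shut.
- gate_hinge (a point): Point on the gate's vertical hinge axis at the height of the two pinch points: (-114, 100, 169) mm in the tote frame. Its axes are the tote's.
- gate (a joint): Gate angle (rad): 0 shut, swings out to the front, clockwise from above (free end from the tote's -y to -x), stop 1.5. Spring shuts it (0.12 N m, 0.28 at 1.3 rad). A roller check resists from 0.25 to 0.45 (some 0.7 N m, 4 N at the red catch), then clicks over; let go beyond, the gate comes back to about 0.6. With a bolt out it has 0.02 play.
- gate_panel: The gate: pale panel 12 mm thick, from 10 to 190 mm from the hinge axis, 52 to 148 mm high, with the red grip catch on its top edge. Origin on the hinge axis, level with the tote's underside; axes as the tote's when shut; the panel runs from the hinge along its own -y.
- safety_catch (a joint): Travel (m) of each yellow tab of the safety catch: 0 as found (bolt lies across the front of the gate), 0.007 fully pinched; the bolt is clear from 0.005. Takes some 7 N in all and stays where it is pushed.
- safety_pinch (a point): Middle of the yellow safety catch on the latch post: two upright tabs, before and behind a black block, each 6 mm thick, 26 wide (y), 151 to 187 mm up; 46 mm over both as found, 32 pinched. Geared together, they close along the tote's x. Point: halfway between them, (-114, -128, 169) mm in the tote frame.
- grip_catch (a joint): Travel (m) of each red tab of the grip catch: 0 as found (bolt lies behind the latch post), 0.007 fully pinched; the bolt is clear from 0.005. Springs back when let go (7 N rising to 14 N in all): keep it pinched until the gate is 0.1 rad out.
- grip_pinch (a point): Middle of the red grip catch on the gate's top edge, 160 mm from the hinge axis: two upright tabs like the yellow ones in form and size, before and behind the gate, geared together, closing square to the gate. Point: halfway between them, (-114, -60, 169) mm in the tote frame when shut; moves and turns with the gate.
- tall_bottle: Pale bottle with black cap, 68 mm across, 165 mm tall, standing inside the carrier towards its back. Origin: centre of its underside.
- green_jar: White jar with green cap, 72 mm across, 105 mm tall, standing inside the carrier towards its back. Origin: centre of its underside.
- amber_bottle: Amber bottle with black cap, 52 mm across, 115 mm tall, standing to the right of the carrier. Origin: centre of its underside.
- white_bottle: White bottle with black cap, 60 mm across, 140 mm tall, standing to the left of the carrier. Origin: centre of its underside.

How it is judged:
On the way, in this order (a step that is already met when the one before it is completed fails the run):
1. the yellow safety catch is pinched in while the gate is still shut (value of joint safety_catch above 0.005 m and value of joint gate below 0.06 rad), for 0.1 s.
2. the red grip catch is pinched in by the fingers while the gate is still shut (value of joint grip_catch above 0.005 m and value of joint gate below 0.1 rad and contact force between the fingers and gate_panel above 1 N), for 0.1 s.
3. the gate is past its hold-open click (value of joint gate above 0.75 rad), for 0.1 s.
At the end, for the whole second after the job is handed in: The gate is held at more than 1.15 rad (66 degrees) and still (under 0.1 rad/s) by the robot touching it with at least 0.5 N, the yellow safety catch is still pinched in (more than 4 mm), and all four bottles stand upright (within 0.15 rad) within 20 mm of where they were (value of joint gate above 1.15 rad and velocity of joint gate between -0.1 and 0.1 rad/s and value of joint safety_catch above 0.004 m and contact force between any of the fingers, the arm and gate_panel above 0.5 N and angle between each of tall_bottle, green_jar, amber_bottle, white_bottle's own z axis and vertical below 0.15 rad and distance of each of tall_bottle, green_jar, amber_bottle, white_bottle from where it was at the start of the episode below 0.02 m); the arm keeps its last pose, push and grip.
It fails at once if a bottle is tipped over or knocked away (angle between any of tall_bottle, green_jar, amber_bottle, white_bottle's own z axis and vertical above 0.4 rad or distance of any of tall_bottle, green_jar, amber_bottle, white_bottle from where it was at the start of the episode above 0.05 m).
It also fails if it takes over 54 s, if anything falls off the work surface, if the arm or the gripper's body presses on something with over 40 N, if the wrist force passes 120 N, or if a joint passes its speed limit or range.

## Working session

There is one attempt and no reset: what is moved stays moved. The work goes in short steps, Python scripts to look and compute and a shell command to move; the robot and the scene stay as the last step left them, time stands still between calls to the robot, and variables do not carry over. Pictures are saved under pics/ and viewed, at most 10 in all, crops included, and the job is handed in when it is done.

```bash
mkdir -p pics; cat > h.py <<'E'
import numpy as np,cv2
from plant import r,optics
from scipy.spatial.transform import Rotation as R
def cloud(name):
    st=r.get_state(); im,d=optics.snapshot(name); c=optics.calibration(name)
    f=240/np.tan(np.radians(c['vfov'])/2)
    v,u=np.mgrid[0:480,0:640]; K=np.array([[f,0,c['cx']],[0,f,c['cy']],[0,0,1]])
    p=cv2.undistortPoints(np.stack([u.ravel(),v.ravel()],1).astype(np.float64)[:,None],K,np.array([c['k1'],0,0,0,0.]))[:,0] if c['k1'] else np.stack([(u.ravel()-c['cx'])/f,(v.ravel()-c['cy'])/f],1)
    z=d.ravel(); P=np.stack([p[:,0]*z,-p[:,1]*z,-z,np.ones_like(z)],1)
    if 'cam_to_world' in c: T=np.array(c['cam_to_world'])
    else:
        W=np.eye(4);W[:3,:3]=R.from_quat(st['eef_rot']).as_matrix();W[:3,3]=st['tool_pos'];T=W@np.array(c['tool_from_camera'])
    X=(P@T.T)[:,:3].reshape(480,640,3); X[d==0]=np.nan
    return im,X
E
python3 - <<'E'
from h import *
s=r.get_state(); print(s)
for n in('scene','top'):
    im,X=cloud(n); cv2.imwrite(f'pics/{n}0.png',im); np.savez(f'{n}0.npz',im=im,X=X)
    hsv=cv2.cvtColor(im,cv2.COLOR_BGR2HSV)
    for c,lo,hi in(('yellow',(22,120,100),(35,255,255)),('red',(0,150,90),(8,255,255)),('blue',(100,120,50),(125,255,255))):
        m=cv2.inRange(hsv,lo,hi); k,l,st,ce=cv2.connectedComponentsWithStats(m)
        for i in range(1,k):
            if st[i,4]>30:
                Q=X[l==i]; Q=Q[~np.isnan(Q[:,0])]
                print(n,c,st[i],np.round(np.median(Q,0),3) if len(Q) else None, np.round(np.ptp(Q,0),3) if len(Q) else None)
E
```

```text
{'clock': 0.0, 'q': array([-1.1142171 ,  0.69000409, -0.19451612,  1.56632915,  0.15729783,
        0.90250329, -0.21512494]), 'qd': array([ 0.0009003 , -0.00054546,  0.00068707,  0.00014462, -0.00143259,
       -0.00046614,  0.00140486]), 'joint_torque': array([ 4.32041543e-04, -5.27567267e+01, -1.26674473e+00, -1.53430957e+01,
       -5.25753584e-02,  6.32162264e-03,  1.65555398e-04]), 'tool_pos': array([0.25622054, 0.56937544, 0.23790151]), 'eef_rot': array([ 2.09790370e-01,  9.77745950e-01, -9.16852690e-04, -1.30516426e-04]), 'contact_force': array([-0.22109431,  0.28341447,  0.39567666]), 'moment': array([-0.04573014,  0.01041931,  0.00481002]), 'finger_force': 0.0, 'opening': 1.004973353557846}
scene yellow [225 162  13  10  61] [ 0.588 -0.177  0.184] [0.008 0.024 0.014]
scene yellow [214 174  14  18 149] [ 0.628 -0.179  0.175] [0.02  0.026 0.036]
scene yellow [145 379  26  12 108] [ 0.924 -0.217 -0.14 ] [0.004 0.057 0.046]
scene yellow [349 458  30  12 140] [ 0.923  0.219 -0.14 ] [0.005 0.056 0.051]
scene red [257 172  12  17  49] [ 0.592 -0.103  0.184] [0.006 0.023 0.035]
sce
[... 580 characters left out ...]
0.003] [0.058 0.007 0.008]
top yellow [101 254   5  46 119] [0.594 0.464 0.004] [0.093 0.011 0.009]
top yellow [430 262  20   5  74] [ 0.625 -0.18   0.188] [0.007 0.03  0.098]
top yellow [ 85 267   9  33 132] [0.579 0.493 0.004] [0.066 0.016 0.009]
top yellow [ 70 277   9  11  31] [0.584 0.526 0.004] [0.021 0.015 0.009]
top yellow [ 63 284   5  16  50] [0.562 0.543 0.003] [0.031 0.012 0.008]
top yellow [429 286  20   6  72] [ 0.584 -0.179  0.188] [0.02  0.08  0.192]
top red [392 260  17   4  59] [ 0.628 -0.112  0.188] [0.005 0.025 0.015]
top red [390 284  18   5  63] [ 0.589 -0.11   0.188] [0.007 0.027 0.02 ]
top blue [  273   129   187   150 20606] [ 0.739 -0.072  0.008] [0.312 0.385 0.188]
```

```bash
python3 - <<'E'
from h import *
a=np.load('top0.npz');im,X=a['im'],a['X']
cv2.imwrite('pics/topc.png',cv2.resize(im[100:420,200:520],None,fx=1.85,fy=1.85))
hsv=cv2.cvtColor(im,cv2.COLOR_BGR2HSV)
m=cv2.inRange(hsv,(100,120,50),(125,255,255))>0
m[:,:200]=0
rim=m&(np.abs(X[...,2]-.148)<.006)
P=X[rim][:,:2].astype(np.float32); print(len(P),cv2.minAreaRect(P))
b=cv2.boxPoints(cv2.minAreaRect(P));print(b)
for n in('scene','top'):
  a=np.load(n+'0.npz');im,X=a['im'],a['X'];hsv=cv2.cvtColor(im,cv2.COLOR_BGR2HSV)
  for c,lo,hi in(('y',(22,120,100),(35,255,255)),('r',(0,150,90),(8,255,255))):
    m=(cv2.inRange(hsv,lo,hi)>0)&(np.abs(X[...,2]-.187)<.004)&(X[...,1]<0)
    Q=X[m];print(n,c,len(Q),Q.min(0),Q.max(0),Q.mean(0), cv2.minAreaRect(Q[:,:2].astype(np.float32)))
E
```

```text
3223 ((0.7300519943237305, -0.061424434185028076), (0.3150477707386017, 0.24651536345481873), 86.38884735107422)
[[ 0.5971174  -0.2108722 ]
 [ 0.84314334 -0.22639892]
 [ 0.86298656  0.08802333]
 [ 0.61696064  0.10355005]]
scene y 80 [ 0.58342843 -0.19438575  0.18324378] [ 0.63049241 -0.16783496  0.18957873] [ 0.60809481 -0.18043536  0.18593498] ((0.6070144772529602, -0.18115480244159698), (0.024764155969023705, 0.047486208379268646), 87.38375854492188)
scene r 69 [ 0.58858825 -0.12546792  0.18331227] [ 0.63396986 -0.09991225  0.18890765] [ 0.61420051 -0.11178111  0.1861504 ] ((0.6112022399902344, -0.11264269798994064), (0.024350019171833992, 0.04504528269171715), 88.0768814086914)
top y 115 [ 0.5807875  -0.19464411  0.18326326] [ 0.62691378 -0.16708259  0.19046173] [ 0.60461078 -0.17965073  0.18806894] ((0.6043204665184021, -0.1806066930294037), (0.025691131129860878, 0.04578414559364319), 86.5399169921875)
top r 108 [ 0.58517947 -0.12662933  0.18415474] [ 0.63149816 -0.09953536  0.19090986] [ 0.60875024 -0.1120306   0.18816363] ((0.6085620522499084, -0.11364347487688065), (0.025854118168354034, 0.045949988067150116), 86.67965698242188)
```

View pics/topc.png

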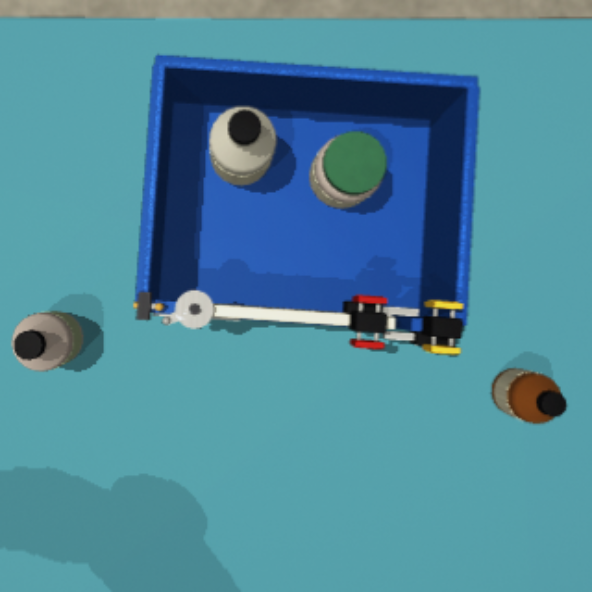

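View pics/scene0.png

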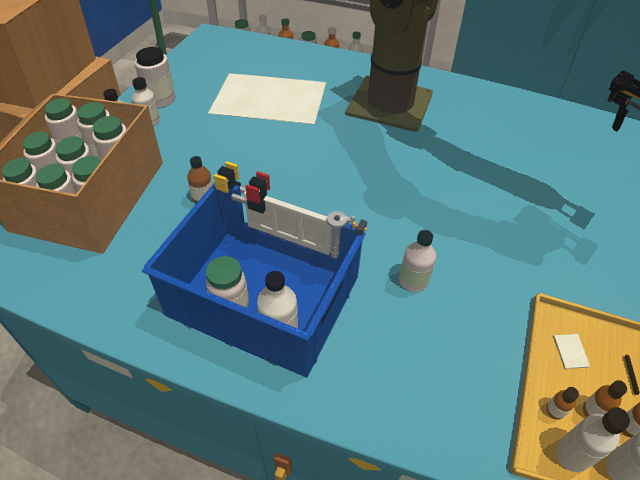

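The top crop shows the carrier with the red catch at (368,320), yellow at (443,327) and the hinge at (195,310). The amber bottle is to the right at (535,398) and the white one to the left at (45,342). In the scene view all four bottles stand clear of the gate's swing. Carrier yaw is about -3.6°, yellow is at (0.6055,-0.1805) and red at (0.610,-0.1126).

```bash
python3 -m pendant '[[0,0,0,0,0,0.0386],[0,0,0,0,0,0.0386],[0,0,0,0,0,0.0386],[0,0,0,0,0,0.0386],[0,0,0,0,0,0.0386]]' 1 10 && python3 -m pendant '[[0,0,0,0,0,0.0386],[0,0,0,0,0,0.0386],[0,0,0,0,0,0.0386],[0,0,0,0,0,0.0386],[0,0,0,0,0,0.0386]]' && python3 -m pendant '[[-0.5,0.26,0,0,0,0],[-0.96,0.52,0,0,0,0],[-0.96,0.52,0,0,0,0],[-0.96,0.52,0,0,0,0],[-0.96,0.52,0,0,0,0]]' && python3 -m pendant '[[-0.96,0.52,0,0,0,0],[-0.96,0.52,0,0,0,0],[-0.96,0.52,0,0,0,0],[-0.96,0.52,0,0,0,0],[-0.96,0.52,0,0,0,0]]'
```

```text
clock: 0.52
tool_pos: [0.2563, 0.5697, 0.2383]
eef_rot: [0.495, 0.869, -0.0, 0.0]
contact_force: [-0.3, 0.5, 0.3]
opening: 1.0
finger_force: 0.0
clock: 0.93
tool_pos: [0.2562, 0.5697, 0.2383]
eef_rot: [0.732, 0.682, -0.0, 0.0]
contact_force: [-0.2, 0.1, -0.7]
opening: 0.999
finger_force: 0.0
clock: 1.35
tool_pos: [0.3079, 0.4566, 0.2384]
eef_rot: [0.729, 0.684, -0.0, 0.0]
contact_force: [1.2, 0.5, -0.7]
opening: 1.006
finger_force: 0.0
clock: 1.77
tool_pos: [0.3651, 0.3326, 0.2385]
eef_rot: [0.73, 0.684, -0.0, 0.0]
contact_force: [1.5, -0.4, 1.3]
opening: 1.001
finger_force: 0.0
```

```bash
python3 -m pendant '[[-0.96,0.52,0,0,0,0],[-0.96,0.52,0,0,0,0],[-0.96,0.52,0,0,0,0],[-0.96,0.52,0,0,0,0],[-0.96,0.52,0,0,0,0]]' && python3 -m pendant '[[-0.96,0.52,0,0,0,0],[-0.96,0.52,0,0,0,0],[-0.96,0.52,0,0,0,0],[-0.96,0.52,0,0,0,0],[-0.96,0.52,0,0,0,0]]' && python3 -m pendant '[[-0.96,0.52,0,0,0,0],[-0.96,0.52,0,0,0,0],[-0.96,0.52,0,0,0,0],[-0.96,0.52,0,0,0,0],[-0.96,0.52,0,0,0,0]]' && python3 -m pendant '[[-0.96,0.52,0,0,0,0],[-0.96,0.52,0,0,0,0],[-0.9,0.5,0,0,0,0],[0,0,0,0,0,0],[0,0,0,0,0,0]]' 
cat > goal.py <<'E'
import sys
from h import *
s=r.get_state();g=np.array(eval(sys.argv[1]));M=R.from_quat(s['eef_rot']).as_matrix()
print('units',np.round(M.T@(g-s['tool_pos'])/.025,2),'yaw y-axis deg',np.degrees(np.arctan2(M[1,1],M[0,1])),'q',np.round(s['q'],2))
E
python3 goal.py '[.6055,-.1805,.155]'
python3 - <<'E'
from h import *
im,X=cloud('wrist');cv2.imwrite('pics/w1.png',im)
hsv=cv2.cvtColor(im,cv2.COLOR_BGR2HSV)
for c,lo,hi in(('y',(22,120,100),(35,255,255)),('r',(0,150,90),(8,255,255))):
    m=(cv2.inRange(hsv,lo,hi)>0)&(np.abs(X[...,2]-.187)<.006)
    Q=X[m]
    if len(Q):print(c,len(Q),Q.mean(0), cv2.minAreaRect(Q[:,:2].astype(np.float32)))
E
```

```text
clock: 2.18
tool_pos: [0.4222, 0.2088, 0.2385]
eef_rot: [0.729, 0.684, -0.0, -0.0]
contact_force: [0.2, -0.2, -0.1]
opening: 1.002
finger_force: 0.0
clock: 2.6
tool_pos: [0.4793, 0.0848, 0.2385]
eef_rot: [0.73, 0.684, -0.0, -0.0]
contact_force: [0.3, 0.5, 0.0]
opening: 0.998
finger_force: 0.0
clock: 3.02
tool_pos: [0.5364, -0.0391, 0.2384]
eef_rot: [0.73, 0.684, -0.0, -0.0]
contact_force: [0.6, 0.4, 0.2]
opening: 1.002
finger_force: 0.0
clock: 3.43
tool_pos: [0.5699, -0.1123, 0.2382]
eef_rot: [0.731, 0.683, -0.0, -0.0]
contact_force: [-0.5, 0.1, 0.4]
opening: 0.998
finger_force: 0.0
units [-2.62  1.61  3.33] yaw y-axis deg -3.882769241215044 q [ 0.08  0.63  0.05  1.71 -0.04  0.8   0.09]
y 42 [ 0.60094981 -0.19140525  0.18599233] ((0.6048953533172607, -0.1918640285730362), (0.0025404272601008415, 0.04485275223851204), 85.80582427978516)
r 1109 [ 0.60996525 -0.11098956  0.18573957] ((0.6098366379737854, -0.11197752505540848), (0.026355532929301262, 0.04504520818591118), 86.17029571533203)
```

View pics/w1.png

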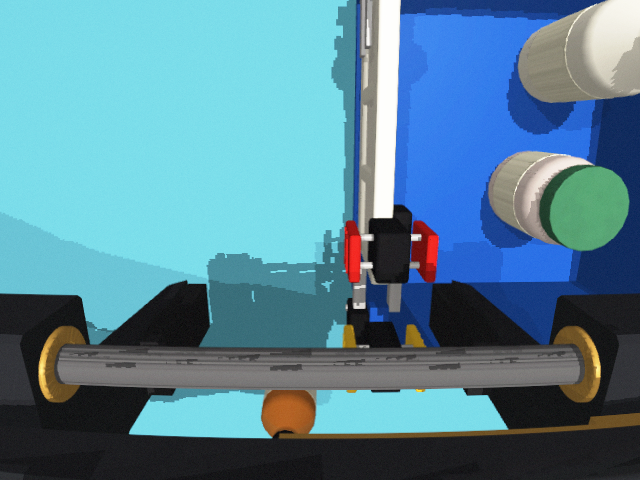

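The wrist view shows the red catch at (390,250), the yellow catch partly hidden behind the gripper at (385,345), and the amber bottle at (288,410) well below. The red position agrees with the top view.

```bash
python3 -m pendant '[[-0.87,0.54,0,0,0,0],[-0.87,0.54,0,0,0,0],[-0.87,0.53,0,0,0,0],[0,0,0,0,0,0],[0,0,0,0,0,0]]' && python3 -m pendant '[[0,0,0.65,0,0,0],[0,0,0.65,0,0,0],[0,0,0.65,0,0,0],[0,0,0.65,0,0,0],[0,0,0.65,0,0,0]]' && python3 -m pendant '[[0,0,0.08,0,0,0],[0,0,0,0,0,0],[0,0,0,0,0,0]]'
python3 goal.py '[.6055,-.1805,.155]'
```

```text
clock: 3.9
tool_pos: [0.6058, -0.1779, 0.2383]
eef_rot: [0.73, 0.684, -0.0, -0.001]
contact_force: [-0.6, 1.1, -0.6]
opening: 1.002
finger_force: 0.0
clock: 4.32
tool_pos: [0.6056, -0.1749, 0.1568]
eef_rot: [0.728, 0.685, 0.001, -0.001]
contact_force: [-0.5, -0.7, -0.8]
opening: 1.001
finger_force: 0.0
clock: 4.57
tool_pos: [0.6063, -0.177, 0.1562]
eef_rot: [0.729, 0.684, 0.0, -0.0]
contact_force: [0.6, -0.1, -0.1]
opening: 0.995
finger_force: 0.0
units [-0.14 -0.02  0.05] yaw y-axis deg -3.6076488358014625 q [ 0.19  0.8   0.04  1.63 -0.04  0.72  0.18]
```

```bash
python3 -m pendant '[[0,0,0,0,0,0],[0,0,0,0,0,0],[0,0,0,0,0,0],[0,0,0,0,0,0],[0,0,0,0,0,0]]' -1 20 && python3 -m pendant '[[0,0,0,0,0,0],[0,0,0,0,0,0],[0,0,0,0,0,0],[0,0,0,0,0,0],[0,0,0,0,0,0]]'
```

```text
clock: 4.98
tool_pos: [0.6062, -0.1785, 0.1558]
eef_rot: [0.73, 0.684, 0.0, 0.0]
contact_force: [-0.7, -0.4, 0.5]
opening: 0.644
finger_force: 0.0
clock: 5.4
tool_pos: [0.6041, -0.1783, 0.1553]
eef_rot: [0.73, 0.684, -0.001, -0.002]
contact_force: [-5.8, 1.0, 4.5]
opening: 0.339
finger_force: 20.0
```

```bash
python3 -m pendant '[[0,0,0,0,0,0],[0,0,0,0,0,0],[0,0,0,0,0,0],[0,0,0,0,0,0],[0,0,0,0,0,0]]' 1 && python3 -m pendant '[[0,0,0,0,0,0],[0,0,0,0,0,0],[0,0,0,0,0,0],[0,0,0,0,0,0],[0,0,-0.5,0,0,0]]' && python3 -m pendant '[[0,0,-0.5,0,0,0],[0,0,-0.5,0,0,0],[0,0,-0.5,0,0,0],[0,0,-0.5,0,0,0],[0,0,0,0,0,0]]'  && python3 -m pendant '[[0.68,0,0,0,0,0],[0.68,0,0,0,0,0],[0.68,0,0,0,0,0],[0.65,0,0,0,0,0],[0,0,0,0,0,0]]' && python3 -m pendant '[[0,0,0,0,0,0],[0,0,0,0,0,0],[0,0,0,0,0,0]]'
python3 goal.py '[.6098,-.112,.155]'
python3 - <<'E'
from h import *
im,X=cloud('top');hsv=cv2.cvtColor(im,cv2.COLOR_BGR2HSV)
im2,X2=cloud('scene');hs2=cv2.cvtColor(im2,cv2.COLOR_BGR2HSV)
cv2.imwrite('pics/s2.png',cv2.resize(im2[120:330,130:410],None,fx=2.8,fy=2.8))
for h,x in((hsv,X),(hs2,X2)):
    m=(cv2.inRange(h,(22,120,100),(35,255,255))>0)&(x[...,2]>.15)&(x[...,2]<.2)
    Q=x[m]
    if len(Q):print(len(Q),Q.min(0),Q.max(0))
E
```

```text
clock: 5.82
tool_pos: [0.6066, -0.1784, 0.1554]
eef_rot: [0.73, 0.684, 0.0, 0.0]
contact_force: [0.4, -0.6, 0.4]
opening: 0.695
finger_force: 0.0
clock: 6.23
tool_pos: [0.6045, -0.1779, 0.1659]
eef_rot: [0.73, 0.684, -0.001, -0.002]
contact_force: [-0.4, 0.6, 0.1]
opening: 0.997
finger_force: 0.0
clock: 6.65
tool_pos: [0.6076, -0.1789, 0.2204]
eef_rot: [0.73, 0.684, 0.001, 0.002]
contact_force: [0.0, -0.6, 1.1]
opening: 0.999
finger_force: 0.0
clock: 7.07
tool_pos: [0.6106, -0.1062, 0.2171]
eef_rot: [0.728, 0.686, 0.001, -0.002]
contact_force: [1.0, 1.2, 0.4]
opening: 1.002
finger_force: 0.0
clock: 7.32
tool_pos: [0.6101, -0.1134, 0.2178]
eef_rot: [0.73, 0.683, -0.001, 0.0]
contact_force: [0.1, -0.9, -0.3]
opening: 1.002
finger_force: 0.0
units [ 0.06 -0.01  2.51] yaw y-axis deg -3.837622014214267 q [ 0.08  0.7   0.05  1.61 -0.05  0.83  0.08]
4 [0.62025955 0.0793319  0.15833397] [0.62355874 0.1005774  0.16493033]
149 [ 0.61545359 -0.19335002  0.15182632] [ 0.62501035 -0.16818602  0.18791764]
```

View pics/s2.png

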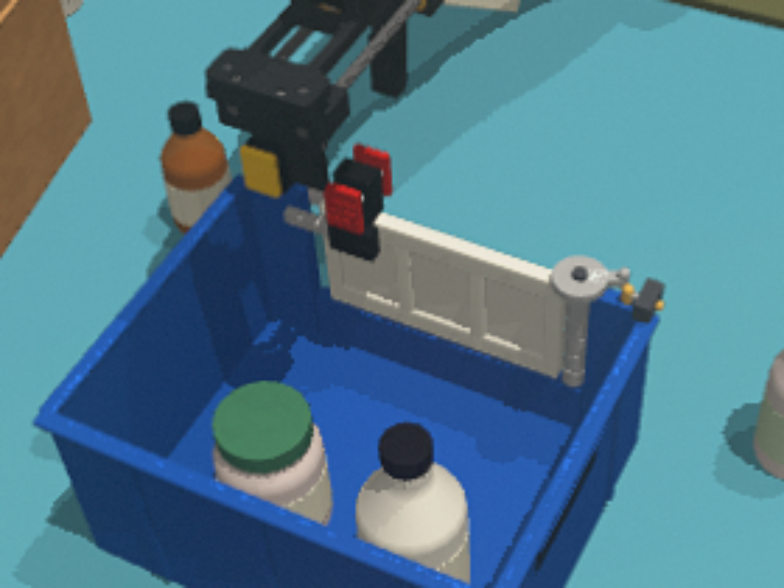

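The view shows the rear yellow tab at (262,170) pushed in against its block: its back face went from x 0.630 to 0.624. The red catch at (350,190) is free under the gripper and the gate is shut.

```bash
python3 -m pendant '[[0.02,0,0.5,0,0,0],[0,0,0.5,0,0,0],[0,0,0.5,0,0,0],[0,0,0.5,0,0,0],[0,0,0.4,0,0,0]]' && python3 -m pendant '[[0,0,0,0,0,0],[0,0,0,0,0,0],[0,0,0,0,0,0],[0,0,0,0,0,0],[0,0,0,0,0,0]]' -1 30 && python3 -m pendant '[[0,0,0,0,0,0],[0,0,0,0,0,0],[0,0,0,0,0,0],[0,0,0,0,0,0],[0,0,0,0,0,0]]' && python3 -m pendant '[[0,0,0,0,0,0],[0,0,0,0,0,0],[0,0,0,0,0,0],[0,0,0,0,0,0],[0,0,0,0,0,0]]'; python3 goal.py '[.6098,-.112,.155]'
```

```text
clock: 7.83
tool_pos: [0.6101, -0.1117, 0.157]
eef_rot: [0.73, 0.683, -0.0, -0.0]
contact_force: [0.2, -0.4, -0.6]
opening: 1.003
finger_force: 0.0
clock: 8.25
tool_pos: [0.611, -0.1109, 0.1587]
eef_rot: [0.73, 0.684, 0.001, 0.001]
contact_force: [-0.0, -0.1, 0.7]
opening: 0.65
finger_force: 0.0
clock: 8.67
tool_pos: [0.6086, -0.1107, 0.1582]
eef_rot: [0.73, 0.684, -0.001, -0.001]
contact_force: [-5.5, 0.5, 5.5]
opening: 0.328
finger_force: 30.0
clock: 9.08
tool_pos: [0.6086, -0.1107, 0.1582]
eef_rot: [0.73, 0.684, -0.001, -0.001]
contact_force: [-5.5, 0.1, 5.4]
opening: 0.328
finger_force: 30.0
units [-0.05  0.05  0.13] yaw y-axis deg -3.7203216225142177 q [ 0.08  0.78  0.05  1.66 -0.05  0.7   0.09]
```

```bash
python3 -m pendant '[[0.008,-0.32,0,0,0,0.0159],[0.008,-0.32,0,0,0,0.0159],[0.008,-0.32,0,0,0,0.0159],[0.008,-0.32,0,0,0,0.0159],[0.008,-0.32,0,0,0,0.0159]]' && python3 -m pendant '[[0,0,0,0,0,0],[0,0,0,0,0,0]]'; python3 goal.py '[.6098,-.112,.155]'
```

```text
clock: 9.5
tool_pos: [0.5709, -0.1036, 0.1582]
eef_rot: [0.81, 0.587, -0.0, 0.0]
contact_force: [-0.6, -0.3, 1.5]
opening: 0.328
finger_force: 30.0
clock: 9.67
tool_pos: [0.5714, -0.1037, 0.1582]
eef_rot: [0.809, 0.588, -0.0, 0.0]
contact_force: [-0.7, -1.9, 1.1]
opening: 0.33
finger_force: 30.0
units [0.16 1.56 0.13] yaw y-axis deg -17.921944547184808 q [ 0.03  0.74  0.11  1.79 -0.13  0.62 -0.09]
```

Following well, with low forces and still gripped. Continuing through the click.

```bash
python3 -m pendant '[[0.008,-0.32,0,0,0,0.0159],[0.008,-0.32,0,0,0,0.0159],[0.008,-0.32,0,0,0,0.0159],[0.008,-0.32,0,0,0,0.0159],[0.008,-0.32,0,0,0,0.0159]]' && python3 -m pendant '[[0.008,-0.32,0,0,0,0.0159],[0.008,-0.32,0,0,0,0.0159],[0.008,-0.32,0,0,0,0.0159],[0.008,-0.32,0,0,0,0.0159],[0.008,-0.32,0,0,0,0.0159]]' && python3 -m pendant '[[0,0,0,0,0,0],[0,0,0,0,0,0]]';python3 goal.py '[.6098,-.112,.155]'
```

```text
clock: 10.08
tool_pos: [0.5357, -0.0875, 0.1581]
eef_rot: [0.876, 0.482, 0.0, 0.001]
contact_force: [-0.8, -2.2, 1.5]
opening: 0.329
finger_force: 30.0
clock: 10.5
tool_pos: [0.5044, -0.0618, 0.1582]
eef_rot: [0.93, 0.369, 0.0, 0.0]
contact_force: [-1.9, -2.1, 3.2]
opening: 0.33
finger_force: 30.0
clock: 10.67
tool_pos: [0.5045, -0.0618, 0.1582]
eef_rot: [0.929, 0.37, -0.0, 0.001]
contact_force: [-2.5, -4.4, 4.1]
opening: 0.331
finger_force: 30.0
units [1.68 4.35 0.13] yaw y-axis deg -46.58323633931201 q [-0.12  0.68  0.24  2.01 -0.32  0.49 -0.46]
```

```bash
python3 -m pendant '[[0.008,-0.32,0,0,0,0.0159],[0.008,-0.32,0,0,0,0.0159],[0.008,-0.32,0,0,0,0.0159],[0.008,-0.32,0,0,0,0.0159],[0.008,-0.32,0,0,0,0.0159]]' && python3 -m pendant '[[0,0,0,0,0,0]]';python3 goal.py '[.6098,-.112,.155]'
```

```text
clock: 11.08
tool_pos: [0.4808, -0.0295, 0.1582]
eef_rot: [0.968, 0.25, 0.0, 0.0]
contact_force: [-1.7, -3.6, 4.5]
opening: 0.328
finger_force: 30.0
clock: 11.17
tool_pos: [0.4803, -0.0284, 0.1582]
eef_rot: [0.968, 0.25, -0.0, -0.0]
contact_force: [-2.3, -4.9, 3.6]
opening: 0.33
finger_force: 30.0
units [2.91 5.44 0.12] yaw y-axis deg -60.99483484444624 q [-0.22  0.67  0.3   2.08 -0.43  0.45 -0.65]
```

```bash
python3 -m pendant '[[0.008,-0.32,0,0,0,0.0159],[0.008,-0.32,0,0,0,0.0159],[0.008,-0.32,0,0,0,0.0159],[0.008,-0.32,0,0,0,0.0159],[0.008,-0.32,0,0,0,0.0159]]' && python3 -m pendant '[[0.008,-0.32,0,0,0,0.0159],[0.008,-0.32,0,0,0,0.0159],[0,0,0,0,0,0],[0,0,0,0,0,0],[0,0,0,0,0,0]]' && python3 -m pendant '[[0,0,0,0,0,0],[0,0,0,0,0,0],[0,0,0,0,0,0],[0,0,0,0,0,0],[0,0,0,0,0,0]]';python3 goal.py '[.6098,-.112,.155]'
python3 - <<'E'
from h import *
a=np.load('top0.npz')
im,X=cloud('top');im2,_=cloud('scene')
cv2.imwrite('pics/t3.png',np.hstack([cv2.resize(im[120:360,200:520],(400,300)),cv2.resize(im2[120:330,130:410],(400,300))]))
M=X[...,2]; h=np.array([.6198,.047])
m=(M>.13)&(M<.153)&(im.min(2)>150)&(X[...,0]<.62)&(X[...,0]>.43)&(abs(X[...,1])<.2)
Q=X[m][:,:2]-h; rr=np.hypot(*Q.T); Q=Q[(rr>.04)&(rr<.2)]
print(len(Q),'gate deg',np.degrees(np.arctan2(-Q[:,0].mean(),-Q[:,1].mean()))-3.6)
E
```

```text
clock: 11.58
tool_pos: [0.466, 0.0077, 0.1581]
eef_rot: [0.992, 0.127, 0.0, 0.0]
contact_force: [-2.8, -3.2, 5.4]
opening: 0.329
finger_force: 30.0
clock: 12.0
tool_pos: [0.4629, 0.0233, 0.1581]
eef_rot: [0.997, 0.079, 0.0, 0.0]
contact_force: [-2.6, -3.3, 5.3]
opening: 0.333
finger_force: 30.0
clock: 12.42
tool_pos: [0.4629, 0.0232, 0.1581]
eef_rot: [0.997, 0.079, 0.0, 0.0]
contact_force: [-3.0, -3.0, 5.3]
opening: 0.333
finger_force: 30.0
units [4.96 6.26 0.13] yaw y-axis deg -80.98677884140166 q [-0.39  0.67  0.4   2.14 -0.59  0.44 -0.94]
370 gate deg 74.10675102732009
```

View pics/t3.png

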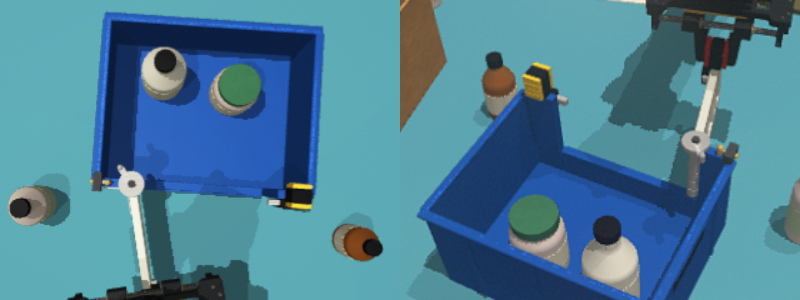

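The views show the gate open at 74–77° (hinge at (132,183), grip at (150,285)), with the red catch still between the fingers, the yellow catch in, and all four bottles standing where they were.

```bash
python3 -c "
from plant import r
print(r.finish_job())"
```

```text
the job is handed in; nothing more can be done
None
```

The yellow safety catch is pinched in and the gate is held open by its red catch at about 75° (74–77° measured). All four bottles still stood in place in the last pictures, and the job was handed in at about 12.5 s; no verdict came back.

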